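Sight a teapot lid over its freshly slipped rim

ROBOT

A 7-joint arm with a two-finger parallel gripper is mounted at the origin on a cart in front of the work surface, level with it; the furniture and walls round the work are solid. World frame = base frame: x ahead of the robot, y to its left, z up, the work surface at z = 0. Lengths are in m, angles in degrees, forces in N, time in s.
With the tool pointing down it reaches from about 0.4 to 0.85 m from the base axis. Payload 4.5 kg.
Tool frame: the origin (TCP) lies on the mounting face of the last link; the fingertips stand 173 mm ahead of it and the grasp point (between the pads) lies 155 mm ahead of it; z points along the fingers, y is the line along which they close (so a half turn about z gives the same grasp; the last joint's range is limited). The gripper opens to 85 mm and grips with 20 to 120 N. Pads are 22 mm wide; open, the fingers measure 114 mm over their backs; the gripper's body (76 mm by 85 mm) begins 54 mm behind the grasp point. The pads swing forward as they close: fully open they stand 13 mm farther back than shut.
Start: joints at [-66.073, 39.483, -11.15, 89.685, 9.013, 51.709, -12.324], TCP at [0.234, 0.58, 0.405] pointing down, gripper open.
Joint ranges: [-172.22, 172.22], [-26.19, 119.32], [-84.43, 86.54], [7.71, 146.69], [-57.33, 237.33], [2.42, 119.75], [-152.13, 152.13]. Speed limits (degrees/s): [147.25, 147.25, 180, 180, 180, 180, 180].

INTERFACE

Orientations are given as [roll, pitch, yaw] about the fixed x, y, z axes, in that order (R = Rz(yaw) Ry(pitch) Rx(roll)).
In Python, from cell import r, hand, solver, vision, workorder, models gives the robot as it stands. Calls block until the motion is done:
- r.move_ptp(position, orientation): joint-space move of the TCP to a pose.
- r.servo_line(position, orientation=None, max_speed=0.15, max_force=None): straight line of the TCP; orientation=None keeps the orientation; max_speed is the mean speed in m/s. With max_force (N) it stops when the force on the tool has changed by that much, and returns True; else False.
- r.movej(angles): joint-space move.
- hand.gripper_to(opening): finger opening in m; the grip force is fixed at half the most; returns when the fingers have stopped.
- r.hold(seconds).
- solver.solve_ik(position, orientation): joint angles nearest the present ones, or None.
- r.sense(): the state.
- vision.read_camera(name): name is "scene" or "top"; returns the picture (384x512x3 uint8, red, green, blue); there is no depth.
- vision.camera_params(name): a dict with "camera_matrix" (3x3 intrinsics, pixels), "world_from_camera" (4x4, takes a point from camera to world coordinates). Camera axes: x right, y down, z forward; pixel columns grow to the right and rows downward; lengths in m; the calibration is good to about 2 mm. A picture is of the moment at which its call begins. camera_params takes no time and is no camera call.
A pose or a line that the arm cannot do raises r.PlanningError and nothing moves.
- workorder.sign_off(): hands the job in; it is judged then, once.
Trained networks look in the newest picture that a camera, given by its name, has taken for a name from the list of things; names that differ only in an ending like _2 or _b are one class to them, and where a whole thing is asked for, a point or a joint stands for the part that bears it (a point fixed in the world has none). Each returns a list of dicts, best first, with "p" (0 to 1); they miss things now and then, are a little off and sometimes report something else, mostly with a low value. They report only what shows in the picture. A call takes as long as a camera call. They do not tell look-alikes from the thing itself.
- models.search_frame(camera, target): "point" ([row, column] in pixels, amid what is visible of it).
- models.pinpoint(camera, target): "point" ([row, column] in pixels: a listed point, or the origin of a listed thing).
The state is a dict: "time": time; "q": joint angles; "joint_velocities": joint speeds; "effort": joint torques, N m; "eef_pos": TCP position; "tool_rot": TCP orientation; "ft_force": force on the tool from outside, world axes, zero at the start; "wrist_torque": the same for the moment, N m; "grip_width": finger opening in m; "finger_force": force on a finger pad.
Only numpy, scipy, OpenCV 4.12 (cv2) and the standard library are available. Lean on these libraries where they do the work, as an engineer would, in place of code of your own. Each camera call takes 0.05 s, during which the arm holds its last target. There are 200 camera calls.

TASK

The teapot's rim is freshly coated, so judge the lid's fit without contact: take the dark clay teapot lid off the table by its knob, lift it until all of it is higher than the spray bottle, and carry it over the upright things in the middle of the table to the lidless teapot on the round wooden bat. Finish while holding the lid still and level over the middle of the teapot's mouth, with a gap of about 1 cm between lid and rim; it must never touch the teapot, and the teapot, spray bottle and brush pot must stay where they are.

Things in the scene. Friction and masses are not known exactly. Their poses are not given: they have to be found in the camera images.
- lid_knob (a point): dark brown clay teapot lid, a round dome 80 mm across and 34 mm high, lying on the table knob up; 60 to 105 g. This point is the middle of its round knob, 27 mm above the lid's flat underside, on the lid's axis; the knob is 20 mm across and about 15 mm tall (19 to 34 mm above the underside), the dome just round the knob's foot is 19 mm high and slopes down to the edge. z is the lid's axis, up
- lid_under (a point): centre of the same lid's underside (27 mm below the knob point along the lid's axis); on the table at the start, z is the lid's axis, up
- teapot_mouth (a point): dark brown clay teapot without lid, 155x106 mm over spout and handle, 64 mm high at the rim, standing loose on a round wooden bat (150 mm across, 18 mm high). This point is the centre of the round mouth, level with the top of the rim (82 mm above the table); z points up. Rim about 90 mm across outside, opening about 75 mm; spout and handle rise at most 4 mm above the rim. Turned any way
- spray_bottle_mid (a point): spray bottle with a clear round bulb and a white trigger head, 90x89 mm wide and 186 mm tall, standing loose in the middle of the table; this point is its axis, half-way up (93 mm); leave it alone
- brush_pot_mid (a point): red-brown clay pot with bristles, 96x85 mm wide and 118 mm tall, standing loose in the middle of the table; this point is half-way up (59 mm); leave it alone
- bat: round light wooden bat (work disc) under the teapot, 150 mm across and 18 mm high, fixed; origin at the centre of its underside
- lid: the lid itself, origin at the centre of its underside
- teapot: the teapot itself, origin on its underside, 5.5 mm along its own -x from under the mouth's centre
- spray_bottle: the spray bottle, origin at the centre of its underside
- brush_pot: the brush pot, origin at the centre of its underside
Things that resemble listed ones, but are neither listed nor needed, are in the scene too. What is shaped like the lid but red or yellow is not meant. Leave any turquoise or white look-alike of the brush_pot alone.

How it is judged:
By the outcome, as a careful person would: the job done as asked, in the order asked, and still so for the second after the job is handed in, while the arm keeps its last pose, push and grip.
It also fails if it takes over 45 s, if anything falls off the work surface, if the arm or the gripper's body presses on something with over 40 N, if the wrist force passes 120 N, or if a joint passes its speed limit or range.

## Working session

There is one attempt and no reset: what is moved stays moved. The work goes in short steps, each a Python script; the robot and the scene stay as the last script left them, time stands still between calls to the robot, and variables do not carry over. Pictures are saved under pics/ and viewed, at most 10 in all, crops included, and the job is handed in when it is done.

```bash
mkdir -p pics; cat > h.py <<'E'
import numpy as np, cv2
from cell import r, hand, solver, vision, workorder, models
def ray(cam,pt,z):
    p=vision.camera_params(cam);K=np.array(p["camera_matrix"]);T=np.array(p["world_from_camera"])
    d=T[:3,:3]@np.linalg.solve(K,[pt[1],pt[0],1]);o=T[:3,3]
    return (o+d*(z-o[2])/d[2]).round(4)
def proj(cam,X):
    p=vision.camera_params(cam);K=np.array(p["camera_matrix"]);T=np.linalg.inv(np.array(p["world_from_camera"]))
    c=K@(T[:3,:3]@np.array(X)+T[:3,3]);return [round(c[1]/c[2],1),round(c[0]/c[2],1)]
def snap(cam,f):
    im=vision.read_camera(cam);cv2.imwrite("pics/"+f,cv2.cvtColor(im,cv2.COLOR_RGB2BGR));return im
E
python3 - <<'E'
from h import *
for c in("scene","top"):
    snap(c,c+"0.png");print(c,np.array(vision.camera_params(c)["world_from_camera"])[:3,3])
    for n,z in(("lid_knob",.027),("lid_under",0),("teapot_mouth",.082),("spray_bottle_mid",.093),("brush_pot_mid",.059)):
        for d in models.pinpoint(c,n)[:4]: print(n,round(d["p"],2),np.round(d["point"],1),ray(c,d["point"],z))
s=r.sense();print(s["time"],s["tool_rot"],s["grip_width"],s["ft_force"])
E
```

```text
scene [ 0.2045973  -0.54826914  0.66678053]
lid_knob 0.76 [314.4 287.4] [ 0.4513 -0.2206  0.027 ]
lid_knob 0.72 [281.4 331.3] [ 0.5738 -0.2031  0.027 ]
lid_knob 0.66 [254.3 372. ] [ 0.6994 -0.1919  0.027 ]
lid_knob 0.55 [173.1 229.9] [0.5673 0.2502 0.027 ]
lid_under 0.77 [320.6 290.2] [ 0.4587 -0.2214  0.    ]
lid_under 0.63 [264.2 367.6] [ 0.6907 -0.1937  0.    ]
lid_under 0.57 [285.5 331.2] [ 0.5823 -0.197   0.    ]
teapot_mouth 0.75 [152.3 229.2] [0.58   0.2716 0.082 ]
spray_bottle_mid 0.85 [227.1 240.2] [ 0.4582 -0.0213  0.093 ]
brush_pot_mid 0.84 [202.4 196.3] [0.4212 0.1443 0.059 ]
brush_pot_mid 0.64 [219.2 269.9] [ 0.5459 -0.0033  0.059 ]
brush_pot_mid 0.59 [190.8 237.2] [0.53   0.1315 0.059 ]
top [ 3.97118505e-01 -1.11121194e-03  1.26078415e+00]
lid_knob 0.9 [177.1 322.2] [ 0.5786 -0.1919  0.027 ]
lid_knob 0.77 [227.1 336.1] [ 0.4482 -0.2254  0.027 ]
lid_knob 0.68 [133.3 319.7] [ 0.6959 -0.1874  0.027 ]
lid_under 0.79 [226.4 332.6] [ 0.4511 -0.2212  0.    ]
lid_under 0.69 [181.3 318.9] [ 0.5713 -0.1871  0.    ]
lid_under 0.57 [137.8 320.1] [ 0.69   -0.1923 -0.    ]
teapot_mouth 0.62 [177.9 137.5] [0.568  0.2789 0.082 ]
spray_bottle_mid 0.86 [222.7 259.4] [ 0.4559 -0.0259  0.093 ]
spray_bottle_mid 0.46 [182.2 322.5] [ 0.5562 -0.1822  0.093 ]
brush_pot_mid 0.79 [194.6 194.2] [0.5287 0.1389 0.059 ]
brush_pot_mid 0.77 [235.6 186.3] [0.425  0.1571 0.059 ]
brush_pot_mid 0.56 [188.2 249.7] [ 0.5452 -0.0021  0.059 ]
0.6 [ 1.79996656e+02 -7.12752402e-04  1.58014183e+02] 0.08499281119220584 [ 0.35215353 -0.61186331 -0.04038887]
```

View pics/scene0.png

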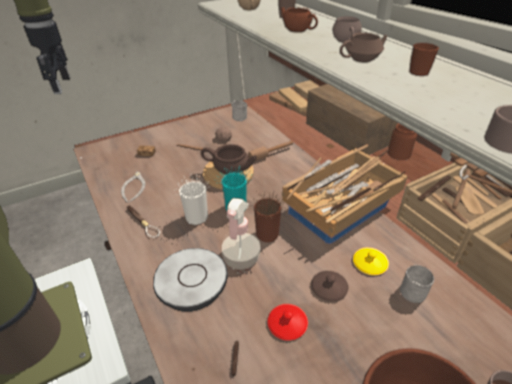

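View pics/top0.png

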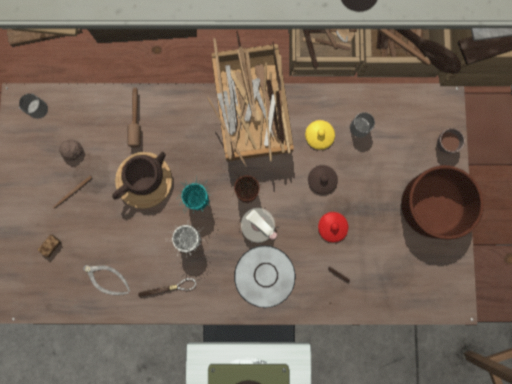

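The dark lid is at scene (283,330) and top (179,322), with red at top (227,333) and yellow at top (135,320) on either side of it. The teapot on its bat is at top (175,142). The brush pot (189,247) and spray bottle (224,258) lie between lid and teapot. The network's top mouth point (178,137) looks off-centre, so I'll refine it.

```bash
cat > crop.py <<'E'
from h import *
im=cv2.imread("pics/top0.png")
hsv=cv2.cvtColor(im,cv2.COLOR_BGR2HSV)
g=hsv[...,2]
m=np.zeros(g.shape,np.uint8);m[160:200,302:342]=(g[160:200,302:342]<88)
n,l,st,c=cv2.connectedComponentsWithStats(m)
i=1+st[1:,4].argmax();print("lid",st[i],c[i],ray("top",c[i][::-1],.008))
for X in((.575,-.19,.0),(.575,.272,.082)): print(proj("top",X),proj("scene",X))
def crop(im,r0,c0,h,w,k): return cv2.resize(im[r0:r0+h,c0:c0+w],None,fx=k,fy=k,interpolation=cv2.INTER_CUBIC)
s=cv2.imread("pics/scene0.png")
A=np.hstack([crop(im,145,107,70,75,5),crop(im,150,290,70,75,5)])
B=np.hstack([crop(s,132,192,60,75,5),crop(s,255,295,60,75,5)])
cv2.imwrite("pics/crop0.png",cv2.resize(np.vstack([A,B]),None,fx=.9,fy=.9))
E
python3 crop.py
```

```text
lid [308 166  29  30 672] [322.41815476 180.58184524] [ 0.5721 -0.1952  0.008 ]
[np.float64(179.9), np.float64(320.0)] [np.float64(284.7), np.float64(326.5)]
[np.float64(175.1), np.float64(140.3)] [np.float64(152.7), np.float64(227.6)]
```

View pics/crop0.png

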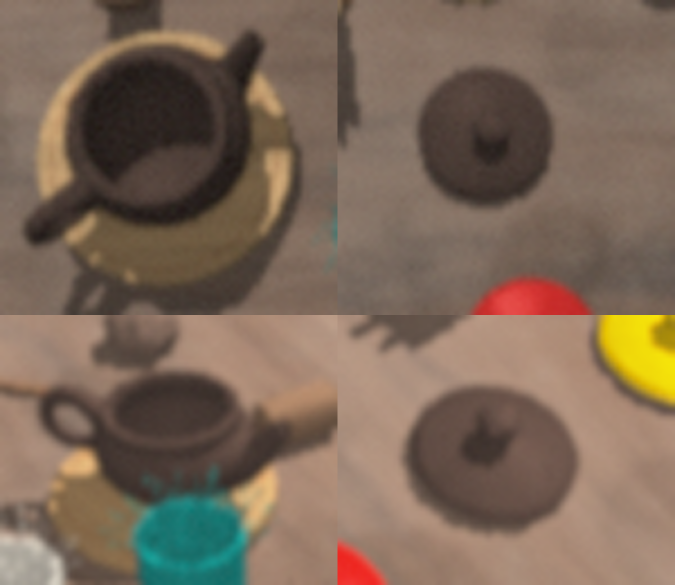

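```bash
python3 - <<'E'
from h import *
print(ray("scene",(286.3,329.2),.008),ray("scene",(279.2,330.4),.03),ray("top",(172.7,139.8),.082))
for yaw in (158,180,-150,-120,-90,120,90,60,0):
    a=[solver.solve_ik(p,[180,0,yaw]) for p in([.5,.25,.45],[.573,-.196,.45],[.573,-.196,.193],[.58,.272,.28],[.58,.272,.42])]
    print(yaw,[None if q is None else np.round(q).astype(int).tolist() for q in a])
E
```

```text
[ 0.5728 -0.2006  0.008 ] [ 0.5741 -0.1993  0.03  ] [0.5812 0.2735 0.082 ]
158 [[-23, 32, -14, 98, 9, 52, 27], [21, 35, -12, 90, 8, 56, 75], [33, 59, -33, 100, 50, 37, 39], [-22, 50, -13, 92, 15, 39, 25], [-22, 40, -14, 86, 11, 56, 29]]
180 [[-19, 32, -20, 98, 13, 53, 45], [25, 36, -18, 90, 13, 57, 93], [36, 61, -40, 99, 57, 43, 56], [-20, 50, -18, 92, 21, 41, 42], [-19, 41, -20, 85, 15, 57, 47]]
-150 [[-14, 33, -29, 97, 19, 54, 70], [30, 37, -27, 89, 19, 58, 117], [40, 63, -48, 99, 63, 49, 81], [-15, 51, -26, 92, 30, 44, 65], [-14, 42, -29, 85, 22, 59, 72]]
-120 [[-9, 35, -38, 97, 25, 57, 94], [34, 38, -36, 89, 25, 61, 142], [43, 66, -54, 99, 67, 54, 109], [-12, 53, -34, 92, 37, 47, 89], [-10, 43, -37, 85, 28, 61, 97]]
-90 [[-4, 37, -47, 97, 31, 60, 119], [-17, 55, 75, 92, -54, 76, -115], [42, 65, -53, 99, 66, 53, 139], [-8, 55, -42, 92, 44, 51, 113], [-6, 45, -46, 85, 34, 64, 122]]
120 [[-29, 31, -4, 98, 2, 51, -4], [16, 35, -2, 90, 1, 55, 43], [25, 56, -19, 100, 34, 30, 14], [-27, 49, -5, 93, 6, 38, -5], [-27, 40, -4, 86, 3, 55, -2]]
90 [[-34, 31, 5, 99, -3, 50, -28], [11, 35, 6, 91, -4, 55, 19], [21, 55, -11, 100, 20, 26, -4], [-30, 49, 1, 93, -1, 38, -29], [-32, 40, 4, 86, -3, 54, -26]]
60 [[-39, 32, 13, 99, -9, 51, -52], [7, 36, 14, 91, -10, 55, -6], [17, 55, -4, 101, 7, 24, -22], [-33, 50, 6, 93, -8, 38, -53], [-36, 40, 12, 87, -10, 54, -51]]
0 [[-50, 35, 33, 99, -23, 53, -98], [-2, 38, 30, 91, -22, 57, -55], [9, 56, 9, 101, -19, 25, -58], [-42, 52, 25, 94, -31, 41, -92], [-46, 43, 32, 87, -25, 57, -97]]
```

```bash
python3 - <<'E'
from h import *
O=[180,0,120]
r.servo_line([.45,.3,.45],O,.35)
r.servo_line([.573,-.197,.45],O,.35)
hand.gripper_to(.045)
r.servo_line([.573,-.197,.25],O,.2)
snap("top","t1.png");snap("scene","s1.png")
s=r.sense();print(s["time"],s["eef_pos"],s["grip_width"],s["ft_force"])
a=cv2.imread("pics/s1.png")[220:330,250:400];b=cv2.imread("pics/t1.png")[130:230,250:400]
cv2.imwrite("pics/c1.png",cv2.resize(np.vstack([a,b]),None,fx=2.8,fy=2.8,interpolation=cv2.INTER_CUBIC))
g=np.array(s["eef_pos"])-[0,0,.171];print(proj("scene",g),proj("top",g))
E
```

```text
5.1083 [ 0.57352844 -0.19720065  0.25130552] 0.04509578064144714 [ 0.5612727  -0.68230806 -0.10978257]
[np.float64(263.0), np.float64(332.3)] [np.float64(176.0), np.float64(327.6)]
```

View pics/c1.png

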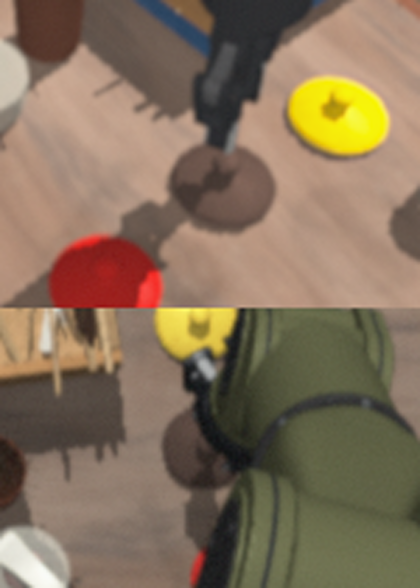

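The gripper is over the lid's knob in scene (tips near (268,330)), lined up with it. Now I'll descend and grip.

```bash
python3 - <<'E'
from h import *
hit=r.servo_line([.573,-.197,.194],None,.08,max_force=6)
s=r.sense();print(hit,s["time"],s["eef_pos"],s["ft_force"])
if not hit:
    hand.gripper_to(.005)
    s=r.sense();print(s["time"],s["grip_width"],s["finger_force"],s["ft_force"],s["wrist_torque"])
snap("scene","s2.png")
a=cv2.imread("pics/s2.png")[220:330,260:400]
cv2.imwrite("pics/c2.png",cv2.resize(a,None,fx=4,fy=4,interpolation=cv2.INTER_CUBIC))
E
```

```text
False 5.9583 [ 0.57319411 -0.19709291  0.1941648 ] [0.63281776 0.67243526 0.82280512]
6.35 0.015785038731889 58.52525804482866 [-0.25950953  0.84022379  6.41547602] [ 0.14894334  0.07236265 -0.02898398]
```

View pics/c2.png

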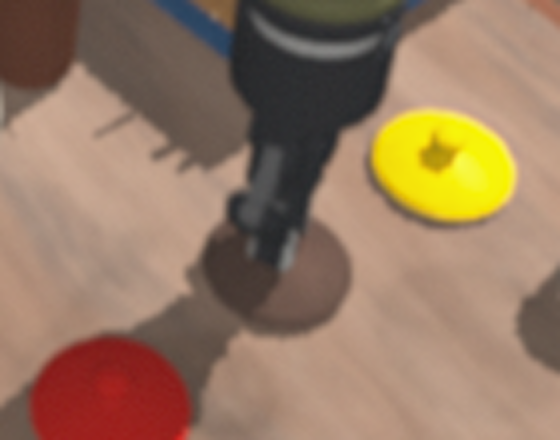

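```bash
python3 - <<'E'
from h import *
def show(t):
    s=r.sense();print(t,round(s["time"],2),np.round(s["eef_pos"],4),round(s["grip_width"],4),s["finger_force"],np.round(s["ft_force"],2),np.round(s["wrist_torque"],2))
hand.gripper_to(.025);show("open")
hit=r.servo_line([.573,-.197,.180],None,.02,max_force=4);show(hit)
p=np.array(r.sense()["eef_pos"]);p[2]+=.001
r.servo_line(p.tolist(),None,.02);show("up")
hand.gripper_to(.005);show("closed")
E
```

```text
open 6.66 [ 0.5729 -0.197   0.1938] 0.0251 0.0 [ 0.31  0.03 -0.64] [ 0.03 -0.    0.01]
True 7.02 [ 0.5731 -0.1971  0.1906] 0.0252 2.752189783943777 [-0.4   0.73  5.64] [ 0.04  0.15 -0.04]
up 7.27 [ 0.5731 -0.1971  0.1915] 0.0251 0.0 [ 0.78 -0.01  0.32] [-0.01 -0.01  0.04]
closed 7.52 [ 0.5733 -0.1969  0.1919] 0.0162 59.03162912317384 [-0.42  0.73  4.59] [0.12 0.16 0.02]
```

```bash
python3 - <<'E'
from h import *
r.servo_line([.573,-.197,.23],None,.08)
s=r.sense();print(round(s["time"],2),s["grip_width"],np.round(s["ft_force"],2),np.round(s["wrist_torque"],2))
r.servo_line([.573,-.197,.43],None,.2)
r.hold(.3)
s=r.sense();print(round(s["time"],2),s["eef_pos"],s["grip_width"],np.round(s["ft_force"],2),np.round(s["wrist_torque"],2))
snap("scene","s3.png")
a=cv2.imread("pics/s3.png")[100:260,270:470]
cv2.imwrite("pics/c3.png",cv2.resize(a,None,fx=3.7,fy=3.7,interpolation=cv2.INTER_CUBIC))
E
```

```text
8.15 0.01586266128326263 [-1.    0.5  -0.06] [-0.01 -0.02  0.01]
9.6 [ 0.57291988 -0.19697503  0.42932607] 0.015886327240169158 [-0.62  0.95 -1.07] [-0.02 -0.    0.01]
```

View pics/c3.png

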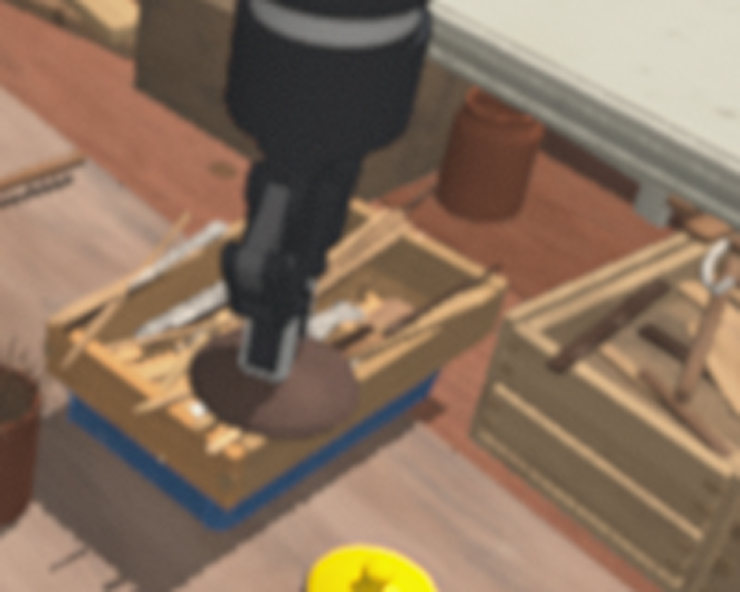

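The lid (crop 190–357, 335–437) hangs in the grip off the table. I'll check that it is level by overlaying the projection of a level disc.

```bash
cat > ov.py <<'E'
from h import *
def disc(cam,c,R,tx=0,ty=0,n=72):
    a=np.linspace(0,2*np.pi,n,endpoint=False)
    x,y=R*np.cos(a),R*np.sin(a)
    return np.array([proj(cam,[c[0]+u,c[1]+v,c[2]+u*np.tan(tx)+v*np.tan(ty)]) for u,v in zip(x,y)])
def draw(im,r0,c0,k,pts,col):
    q=((pts[:,::-1]-[c0,r0]+.5)*k*8).astype(int)
    cv2.polylines(im,[q.reshape(-1,1,2)],True,col,1,cv2.LINE_AA,3)
E
python3 - <<'E'
from ov import *
k=6;r0,c0=180,310
a=cv2.imread("pics/s3.png")[r0:r0+50,c0:c0+65]
a=cv2.resize(a,None,fx=k,fy=k,interpolation=cv2.INTER_CUBIC);b=a.copy()
c=[.573,-.199,.238]
draw(a,r0,c0,k,disc("scene",c,.04),(0,255,0))
s0=cv2.imread("pics/scene0.png")[260:310,300:365]
s0=cv2.resize(s0,None,fx=k,fy=k,interpolation=cv2.INTER_CUBIC)
draw(s0,260,300,k,disc("scene",[.573,-.199,0],.04),(0,255,0))
cv2.imwrite("pics/c4.png",np.hstack([a,s0]))
E
```

```text
(no output)
```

View pics/c4.png

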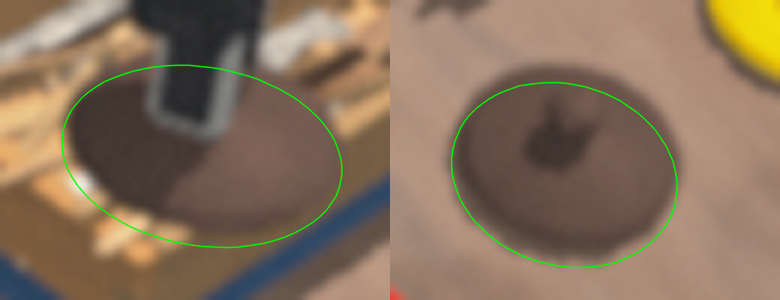

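The held lid's outline matches a level disc to about 1.5 px, the same bias as when it lay on the table, so it is level. Now I'll carry it across.

```bash
python3 - <<'E'
from ov import *
r.servo_line([.577,.04,.435],[180,0,120],.2)
r.servo_line([.580,.2725,.43],[180,0,120],.2)
r.servo_line([.580,.2725,.312],None,.1)
r.hold(.5)
s=r.sense();e=np.array(s["eef_pos"]);print(round(s["time"],2),e,s["tool_rot"],s["grip_width"],np.round(s["ft_force"],2))
snap("scene","s5.png");snap("top","t5.png")
k=5;out=[]
for cam,f,r0,c0 in(("scene","s5.png",115,190),("top","t5.png",140,105)):
    a=cv2.resize(cv2.imread("pics/"+f)[r0:r0+75,c0:c0+75],None,fx=k,fy=k,interpolation=cv2.INTER_CUBIC)
    draw(a,r0,c0,k,disc(cam,[e[0],e[1],e[2]-.1917],.04),(0,255,0))
    draw(a,r0,c0,k,disc(cam,[.58,.2725,.082],.045),(0,255,255))
    out.append(a)
cv2.imwrite("pics/c5.png",np.hstack(out))
E
```

```text
14.13 [0.58000113 0.27249489 0.31203112] [1.79998325e+02 6.88521273e-04 1.20000942e+02] 0.01564865650926621 [ 0.07 -0.25 -0.73]
```

View pics/c5.png

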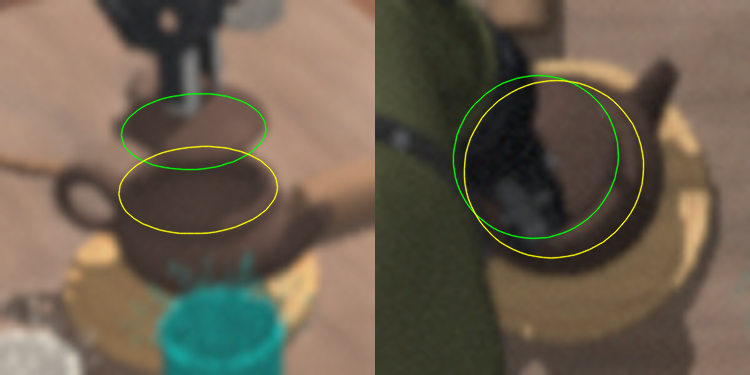

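The lid hangs level above the mouth in both views, left of centre by a few px at most. I'll do one contrast-boosted check of both rings before lowering.

```bash
python3 - <<'E'
from ov import *
e=[.58,.2725,.312]
k=7;P=[]
for cam,f,r0,c0,kind in(("scene","scene0.png",137,202,0),("scene","s5.png",122,202,1),("top","top0.png",152,112,0),("top","t5.png",152,112,1)):
    a=cv2.imread("pics/"+f)[r0:r0+42,c0:c0+56].astype(float)
    a=np.clip((a-20)*2.6,0,255).astype(np.uint8)
    a=cv2.resize(a,None,fx=k,fy=k,interpolation=cv2.INTER_CUBIC)
    if kind: draw(a,r0,c0,k,disc(cam,[e[0],e[1],e[2]-.1917],.04),(0,255,0))
    else:
        for R in(.0375,.045): draw(a,r0,c0,k,disc(cam,[.58,.2725,.082],R),(0,255,255))
    P.append(a)
cv2.imwrite("pics/c6.png",np.vstack([np.hstack(P[:2]),np.hstack(P[2:])]))
E
```

```text
(no output)
```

View pics/c6.png

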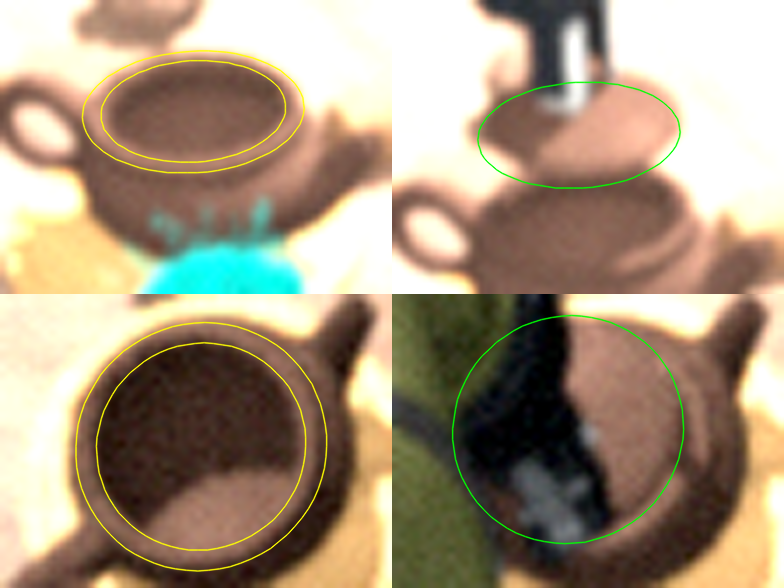

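The mouth rings fit at (.580, .2725), and the lid outline agrees with the tool axis within about 1–2 mm. Lowering to a 1 cm gap.

```bash
python3 - <<'E'
from ov import *
hit=r.servo_line([.580,.2725,.2842],None,.04,max_force=3)
r.hold(.7)
s=r.sense();e=np.array(s["eef_pos"]);print(hit,round(s["time"],2),e,s["tool_rot"],s["grip_width"],np.round(s["ft_force"],2),np.abs(s["joint_velocities"]).max())
k=7;P=[]
for cam,f,r0,c0 in(("scene","s7.png",122,202),("top","t7.png",152,112)):
    snap(cam,f);a=cv2.imread("pics/"+f)[r0:r0+60,c0:c0+56].astype(float)
    a=cv2.resize(np.clip((a-20)*2.6,0,255).astype(np.uint8),None,fx=k,fy=k,interpolation=cv2.INTER_CUBIC)
    P.append(a)
draw(P[0],122,202,k,disc("scene",[.58,.2725,.082],.045),(0,255,255))
cv2.imwrite("pics/c7.png",np.hstack(P))
for n in("spray_bottle_mid","brush_pot_mid"):
    print(n,[(round(d["p"],2),np.round(d["point"],1)) for d in models.pinpoint("scene",n)[:4]])
E
```

```text
False 15.78 [0.57998657 0.27251417 0.28419169] [-1.79998578e+02  1.32291088e-07  1.20001836e+02] 0.015882388786757802 [-0.81 -0.26 -1.3 ] 0.10581668502382545
spray_bottle_mid [(0.55, array([230.8, 237.2]))]
brush_pot_mid [(0.72, array([219.1, 267.9])), (0.66, array([200.2, 191. ])), (0.62, array([193.9, 233.1])), (0.4, array([229.7, 238.6]))]
```

View pics/c7.png

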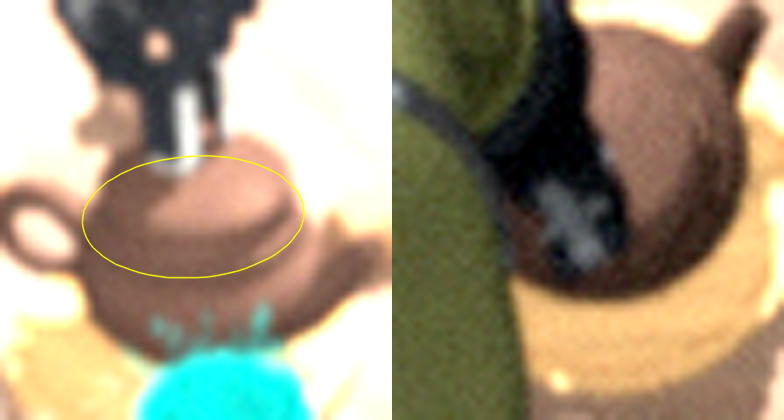

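The lid hovers level over the mouth with the rim still visible below it. The rim still lies on its original ring, there was no contact force, and the bottle and pot are where they were. Handing in.

```bash
python3 -c "
from h import *
print(workorder.sign_off())"
```

```text
the job is handed in; nothing more can be done
None
```

The job is handed in: the dark lid is held still and level over the middle of the teapot's mouth with an estimated gap of 1 cm. No contact force showed as it came down, and the last pictures show the teapot, spray bottle and brush pot unmoved as far as they can tell.

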